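# Slide a heat sink into full contact on a power module

## Robot

A 6-joint arm with a two-finger parallel gripper is mounted at the origin on the work surface. World frame = base frame: x ahead of the robot, y to its left, z up, the work surface at z = 0. Lengths are in m, angles in rad, forces in N, time in s.
With the tool pointing down it reaches from about 0.275 to 0.825 m from the base axis. Payload 4.9 kg.
Tool frame: the origin (TCP) lies midway between the tips of the shut fingers; the grasp point (between the pads) lies 19 mm behind it (grip_point_offset is the distance from the TCP to the grasp point, in m); z points along the fingers, y is the line along which they close (so a half turn about z gives the same grasp; the last joint's range is limited). The gripper opens to 85 mm and grips with 20 to 120 N. Pads are 22 mm wide; open, the fingers measure 114 mm over their backs; the gripper's body (76 mm by 85 mm) begins 54 mm behind the grasp point. The pads swing forward as they close: fully open they stand 13 mm farther back than shut.
Start: joints at [-1.43, 0.326, -0.193, 1.052, 0, 1.437], TCP at [0.149, -0.529, 0.231] pointing down, gripper open.
Joint ranges: [-2.65, 2.65], [-0.97, 1.79], [-1.3, 1.35], [-1.93, 2.1], [-1.47, 1.37], [-3.14, 3.14]. Speed limits (rad/s): [2.57, 2.57, 3.14, 3.14, 3.14, 3.14].

## Interface

Orientations are given as a rotation vector (axis times angle).
In Python, from cell import * gives the robot as it stands. Calls block until the motion is done:
- movep(position, orientation): joint-space move of the TCP to a pose.
- move_l(position, velocity=0.15, rot=None, until_force=None): straight line of the TCP; rot=None keeps the orientation; velocity is the mean speed in m/s. With until_force (N) it stops when the force on the tool has changed by that much, and returns True; else False.
- set_joints(angles): joint-space move.
- let_go() and grab(newtons=None): open the fingers fully, or close them until they stop; newtons is the grip in N (None keeps the last).
- sleep(seconds).
- ik(position, orientation): joint angles nearest the present ones, or None.
- get_state(): the state.
- grab_frame(name): name is "scene" or "side" or "wrist"; returns a dict with "img" (420x560x3 uint8, red, green, blue), "fx", "fy", "cx", "cy" (pixels), "cam_to_world" (4x4, takes a point from camera to world coordinates); the wrist camera has in their place "T_tool_cam" (4x4, takes a point from camera to tool coordinates, whose origin is the TCP and whose axes are the flange's). Camera axes: x right, y down, z forward; pixel columns grow to the right and rows downward; lengths in m; the calibration is good to about 2 mm. A picture is of the moment at which its call begins: read the wrist's pose just before it. There is no depth.
A pose or a line that the arm cannot do raises MotionError and nothing moves.
- sign_off(): hands the job in; it is judged then, once.
Trained networks look in the newest picture that a camera, given by its name, has taken for a name from the list of things; names that differ only in an ending like _2 or _b are one class to them, and where a whole thing is asked for, a point or a joint stands for the part that bears it (a point fixed in the world has none). Each returns a list of dicts, best first, with "score" (0 to 1); they miss things now and then, are a little off and sometimes report something else, mostly with a low value. They report only what shows in the picture. A call takes as long as a camera call. They do not tell look-alikes from the thing itself.
- spot_in(camera, name): "centre" ([column, row] in pixels, amid what is visible of it).
- silhouettes(camera, name): "mask" (420x560 bool, what is visible of it) and "centre" ([column, row] in pixels, amid what is visible of it).
- tip_of(camera, name): "centre" ([column, row] in pixels: a listed point, or the origin of a listed thing).
The state is a dict: "clock": time; "q": joint angles; "joint_velocities": joint speeds; "tau": joint torques, N m; "position": TCP position; "eef_rot": TCP orientation; "contact_force": force on the tool from outside, world axes, zero at the start; "wrist_torque": the same for the moment, N m; "finger_gap": opening from 0.0 (shut) to 1.0 (fully open); "grasp_force": force on a finger pad.
Only numpy, scipy, OpenCV 4.12 (cv2) and the standard library are available. Lean on these libraries where they do the work, as an engineer would, in place of code of your own. Each camera call takes 0.05 s, during which the arm holds its last target. There are 200 camera calls.

## Task

Fit the power module on the sloping stand with the heat sink of its own length: set the sink's flat base square on the module's metal plate, about half a length too far up the slope, then slide it gently down, faces together and without lifting it again, until it rests against the ledge with all edges flush with the plate. Let go of it there. Never press hard on the module, and leave the two other heat sinks and the screwdriver where they lie.

Things in the scene. Friction and masses are not known exactly. Their poses are not given: they have to be found in the camera images.
- sink: the matching heat sink, loose, bare aluminium, 110 mm long (its x), 50 wide (y), 40 high (z), about 0.26 kg: 8 mm base with a flat underside, seven lengthwise fins 32 mm tall, the outer two flush with the long sides, so it can be gripped across its 50 mm width. Starts base down on the table; let go on the slope it may or may not slide by itself. Origin: centre of the underside
- sink_short: another heat sink of the same profile, only 70 mm long (50 mm wide, 40 mm high); not to be used. Same axes and origin
- sink_long: another heat sink of the same profile, 150 mm long (50 mm wide, 40 mm high); not to be used. Same axes and origin
- screwdriver: screwdriver 190 mm long lying on the table along its x; not to be used. Origin: underside at about its middle
- module: power module fixed on the sloping stand: black block 110 mm long (its x), 50 wide (y), 20 high (z), its top a bare flat aluminium plate, 110 x 50 mm. Origin: centre of its underside; the plate is z = +20 mm. x points straight up the slope, 30 degrees above level, away from the robot; y is level; z is square to the plate. The heat sink is home with its origin at (0, 0, 20 mm) here
- stand: the fixed sloping work stand, 200 mm deep (its x), 250 mm wide (y): grey panel at 30 degrees, low edge to the robot, top edge 135 mm above the table; on it a green circuit board, whose surface is the module's z = 0, reaching 90 mm to each side of the module's centre and 115 mm upslope, with parts lower than the plate. Origin: centre of its footprint
- ledge (a point): middle of the top inner edge of the fixed aluminium ledge, which crosses the slope at the module's lower end and stops the heat sink: stop face at x = -55 mm of the module's frame, its top at z = +34 mm, that is 14 mm above the plate; the ledge is 170 mm long in y and 12 mm thick. Axes as the module's
Not all that is in view belongs to the job. What is shaped like the sink but purple is not meant.

How it is judged:
On the way:
1. the heat sink's base lies flat on the module's plate, square to it, between 35 and 80 mm too far up the slope (lower part on the plate, upper part overhanging) (x of sink in the frame of module between 0.035 and 0.08 m and y of sink in the frame of module between -0.008 and 0.008 m and z of sink in the frame of module between 0.017 and 0.023 m and angle between the z axis of sink and the z axis of module, either way round below 0.06 rad and angle between the x axis of sink and the x axis of module, either way round below 0.1 rad and contact force between sink and module above 0.3 N), for 0.2 s.
At the end, for the whole second after the job is handed in: the heat sink rests, released and still, flat on the module's plate (base within 2 mm of the plate, within 0.04 rad), against the ledge and covering the plate: within 3 mm along the slope, 4 mm across it and 0.06 rad of square (x of sink in the frame of module between -0.003 and 0.003 m and y of sink in the frame of module between -0.004 and 0.004 m and z of sink in the frame of module between 0.018 and 0.022 m and angle between the z axis of sink and the z axis of module, either way round below 0.04 rad and angle between the x axis of sink and the x axis of module, either way round below 0.06 rad and contact force between sink and module above 0.3 N and linear speed of sink below 0.01 m/s and contact force between the fingers and sink below 0.1 N); the robot touches nothing.
It fails at once if the heat sink is 4 to 14 mm off the plate while over it and less than 28 mm from home along the slope: lowered straight on, or lifted instead of slid (x of sink in the frame of module between -0.08 and 0.028 m and y of sink in the frame of module between -0.04 and 0.04 m and z of sink in the frame of module between 0.024 and 0.034 m).
It fails at once if the heat sink is pressed on the module with more than 100 N (contact force between sink and module above 100 N).
It fails at once if the shorter heat sink is moved more than 15 mm (distance of sink_short from where it was at the start of the episode above 0.015 m).
It fails at once if the longer heat sink is moved more than 15 mm (distance of sink_long from where it was at the start of the episode above 0.015 m).
It fails at once if the screwdriver is moved more than 20 mm (distance of screwdriver from where it was at the start of the episode above 0.02 m).
It also fails if it takes over 45 s, if anything falls off the work surface, if the arm or the gripper's body presses on something with over 40 N, if the wrist force passes 120 N, or if a joint passes its speed limit or range.

## Working session

There is one attempt and no reset: what is moved stays moved. The work goes in short steps, each a Python script; the robot and the scene stay as the last script left them, time stands still between calls to the robot, and variables do not carry over. Pictures are saved under pics/ and viewed, at most 10 in all, crops included, and the job is handed in when it is done.

```bash
mkdir -p pics; ls; python3 - <<'E'
from cell import *
import cv2,numpy as np
for c in ("scene","side"):
    f=grab_frame(c); cv2.imwrite(f"pics/{c}0.png",f["img"][:,:,::-1])
    print(c,f["fx"],f["fy"],f["cx"],f["cy"],np.round(f["cam_to_world"],3).tolist())
    for n in ("sink","sink_short","sink_long","screwdriver","module","ledge","stand"):
        print(n,[(np.round(d["centre"]).tolist(),round(d["score"],2)) for d in tip_of(c,n)],[(np.round(d["centre"]).tolist(),round(d["score"],2),int(d["mask"].sum())) for d in silhouettes(c,n)] )
print(get_state())
E
```

```text
pics
scene 400.5209665583032 400.5209665583032 280.3983944887259 211.10210584263726 [[0.903, 0.322, -0.285, 0.791], [0.43, -0.699, 0.572, -0.728], [-0.015, -0.639, -0.769, 0.903], [0.0, 0.0, 0.0, 1.0]]
sink [([239.0, 285.0], 0.94), ([158.0, 309.0], 0.63)] [([155.0, 304.0], 0.69, 1317), ([348.0, 155.0], 0.16, 543)]
sink_short [([288.0, 222.0], 0.87)] [([286.0, 213.0], 0.55, 571)]
sink_long [([287.0, 267.0], 0.79)] [([286.0, 260.0], 0.79, 1442)]
screwdriver [([238.0, 352.0], 0.91)] [([219.0, 351.0], 0.76, 623)]
module [([345.0, 155.0], 0.88)] [([347.0, 155.0], 0.82, 583)]
ledge [([326.0, 154.0], 0.77)] [([346.0, 158.0], 0.73, 554)]
stand [([355.0, 174.0], 0.89)] [([358.0, 164.0], 0.69, 4631)]
side 427.52168160000406 427.52168160000406 284.0515870795917 215.66468659249702 [[-0.998, -0.034, 0.045, 0.409], [-0.056, 0.669, -0.741, 0.627], [-0.005, -0.742, -0.67, 0.749], [0.0, 0.0, 0.0, 1.0]]
sink [([283.0, 184.0], 0.65), ([333.0, 161.0], 0.59)] [([281.0, 178.0], 0.87, 813), ([336.0, 154.0], 0.64, 695)]
sink_short [([273.0, 253.0], 0.78)] [([272.0, 245.0], 0.87, 795)]
sink_long [([252.0, 21
[... 261 characters left out ...]
, 14565)]
{'clock': 1.5, 'q': array([-1.43023778e+00,  3.26204617e-01, -1.92604392e-01,  1.05203304e+00,
        3.09833173e-05,  1.43661295e+00]), 'joint_velocities': array([ 0.00215485, -0.00068015,  0.00032831,  0.00052967, -0.00137766,
        0.00065839]), 'tau': array([-1.13508233e-04, -4.43324482e+01,  2.62755328e+01,  1.07213382e-03,
       -1.99661231e-04, -1.56523123e-05]), 'position': array([ 0.14924338, -0.52936578,  0.23127665]), 'eef_rot': array([-3.11195170e+00, -4.30201287e-01, -4.84385964e-05]), 'contact_force': array([-0.11950659,  0.02139265, -0.20891288]), 'wrist_torque': array([-0.07242192, -0.01323141,  0.00738783]), 'grasp_force': 0.0, 'finger_gap': 0.9994508678717997}
```

View pics/scene0.png

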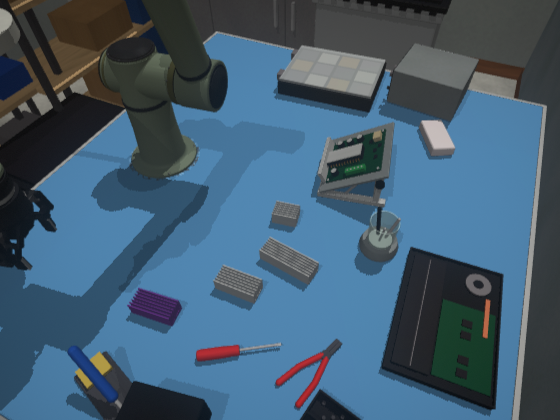

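View pics/side0.png

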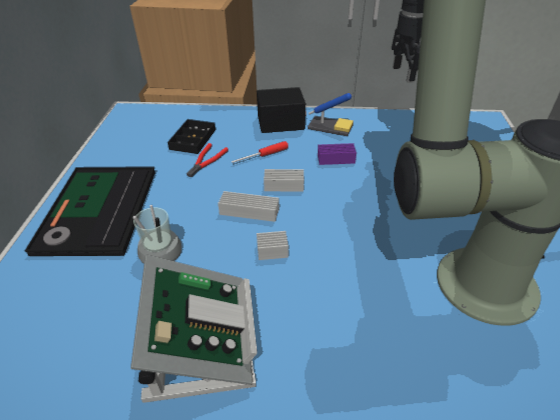

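Candidates (scene pixels): (286,213) is the short bare sink, (289,260) the long one, (239,283) the medium one, and (155,306) is purple and so excluded. The medium bare one at (239,283) fits, and I'll check it by length and in a crop. In the side view they are at (272,245), (249,206), (283,180) and (336,154). The module's plate is at side (216,312).

```bash
cat > h.py <<'E'
from cell import *
import cv2,numpy as np
from scipy.spatial.transform import Rotation as R
def ray(f,p,T=None):
    T=f["cam_to_world"] if T is None else T
    d=T[:3,:3]@np.array([(p[0]-f["cx"])/f["fx"],(p[1]-f["cy"])/f["fy"],1]); return T[:3,3],d/np.linalg.norm(d)
def tri(rs):
    A=sum(np.eye(3)-np.outer(d,d) for o,d in rs); b=sum((np.eye(3)-np.outer(d,d))@o for o,d in rs)
    X=np.linalg.solve(A,b); return X,[np.linalg.norm(np.cross(X-o,d)) for o,d in rs]
def plane(r,n,c):
    o,d=r; return o+d*((c-n@o)/(n@d))
def proj(f,P,T=None):
    T=f["cam_to_world"] if T is None else T
    c=(np.atleast_2d(P)-T[:3,3])@T[:3,:3]; return np.c_[f["fx"]*c[:,0]/c[:,2]+f["cx"],f["fy"]*c[:,1]/c[:,2]+f["cy"]]
def wrist():
    s=get_state(); f=grab_frame("wrist"); T=np.eye(4); T[:3,:3]=R.from_rotvec(s["eef_rot"]).as_matrix(); T[:3,3]=s["position"]
    f["cam_to_world"]=T@f["T_tool_cam"]; return f
E
python3 - <<'E'
from h import *
a=grab_frame("scene"); b=grab_frame("side")
pts={"sink":((239,285),(283,184)),"short":((288,222),(273,253)),"long":((287,267),(252,211)),"module":((345,155),(213,319)),"ledge":((326,154),(248,306)),"stand":((355,174),(200,340)),"purple":((158,309),(333,161)),"driver":((238,352),(259,157)),"beakertop":((386,213),(152,215))}
for n,(p,q) in pts.items():
    X,e=tri([ray(a,p),ray(b,q)]); print(n,X.round(3),np.round(e,4))
# plate/sink-top corner estimates from table: length of sink mid
c=lambda f,x,y,w,h,s:cv2.resize(f["img"][y:y+h,x:x+w,::-1],None,fx=s,fy=s,interpolation=cv2.INTER_CUBIC)
cv2.imwrite("pics/crop1.png",np.vstack([c(a,190,190,150,120,4)[:,:600],c(b,215,165,150,30,4)]))
print(grab_frame("wrist")["T_tool_cam"].round(3).tolist(), a["fx"])
E
```

```text
sink [ 0.469 -0.326  0.008] [0.0007 0.0007]
short [ 0.484 -0.077 -0.012] [0.0048 0.0048]
long [ 0.549 -0.22  -0.005] [0.0031 0.0031]
module [0.568 0.172 0.072] [0.0027 0.0027]
ledge [0.511 0.145 0.078] [0.0027 0.0027]
stand [0.605 0.176 0.003] [0.0004 0.0004]
purple [ 0.321 -0.463 -0.002] [0.0039 0.0039]
driver [ 0.55  -0.472 -0.002] [0.003 0.003]
beakertop [ 0.742 -0.048  0.127] [0.0032 0.0032]
[[-0.0, -0.95, -0.312, 0.079], [1.0, -0.001, 0.0, 0.001], [-0.0, -0.312, 0.95, -0.142], [0.0, 0.0, 0.0, 1.0]] 400.5209665583032
```

View pics/crop1.png

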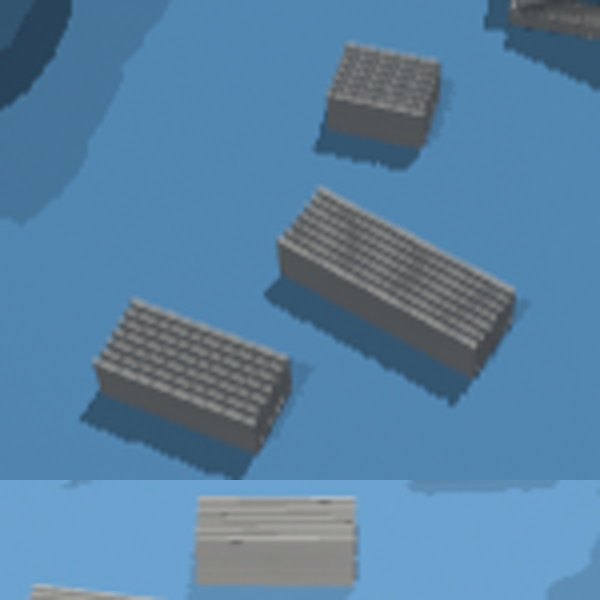

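The crop shows the medium sink at lower left, with top corners at scene (224,265), (262,279), (254,295) and (214,280). The long sink lies right of it, and the short one is behind. Next I check its length and take wrist close-ups.

```bash
python3 - <<'E'
from h import *
a=grab_frame("scene")
P=np.array([plane(ray(a,p),np.array([0,0,1]),.04) for p in ((223.75,265),(262,279.5),(254.5,295.5),(213.75,280.5))])
d=((P[1]-P[0])+(P[2]-P[3]))/2; yaw=np.arctan2(d[1],d[0]); c=P.mean(0)
print("L",np.linalg.norm(d),"W",np.linalg.norm(P[3]-P[0]),c.round(3),"yaw",yaw)
def pick(p,Rm):
    best=None
    for k in (0,np.pi):
        q=ik(p,(Rm*R.from_euler("z",k)).as_rotvec()); print(k,None if q is None else np.round(q,2))
        if q is not None and (best is None or abs(q[5])<abs(best[0][5])): best=(q,k)
    return best
M=R.from_euler("zy",[0,-np.pi/6])*R.from_euler("x",np.pi)
mod=np.array([.568,.172,.072]); 
print("place"); pick(mod+M.apply([.04,0,-.06]),M); pick(mod+M.apply([0.05,0,-.16]),M)
print("sink"); Rs=R.from_euler("z",yaw)*R.from_euler("x",np.pi)
q,k=pick([c[0],c[1],.2],Rs)
set_joints(q); f=wrist(); cv2.imwrite("pics/w1.png",f["img"][:,:,::-1]); 
print([(d["centre"],d["score"]) for d in silhouettes("wrist","sink")])
E
```

```text
L 0.10837282605771056 W 0.04885385863465601 [ 0.471 -0.329  0.04 ] yaw 0.04628524657960349
place
0 [ 0.23  0.22 -0.77  0.07 -0.11 -2.95]
3.141592653589793 [ 0.23  0.22 -0.77  0.07 -0.11  0.2 ]
0 [ 0.25  0.02 -0.72  0.33 -0.12 -2.93]
3.141592653589793 [ 0.25  0.02 -0.72  0.33 -0.12  0.22]
sink
0 [-0.74  0.39 -0.18  1.   -0.    2.36]
3.141592653589793 [-0.74  0.39 -0.18  1.    0.   -0.78]
[([275.6, 179.6], 0.76), ([139.8, 37.8], 0.58)]
```

View pics/w1.png

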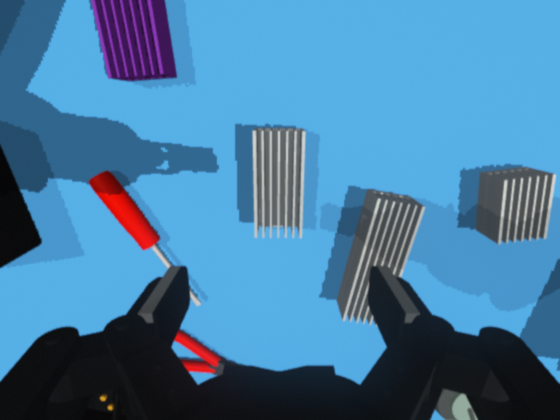

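Size check: 108 x 49 mm, so this is the 110 mm sink. In the wrist view it is at (278,183), the long one at (380,255), the short one at (515,205), and purple at (133,35). Next, fit the sink pose and look at the plate square-on.

```bash
python3 - <<'E'
from h import *
from scipy.optimize import minimize
f=wrist(); m=[d["mask"] for d in silhouettes("wrist","sink")][0]
g=cv2.dilate(m.astype(np.uint8),np.ones((9,9)));
hsv=cv2.cvtColor(f["img"],cv2.COLOR_RGB2HSV); lo=((hsv[:,:,1]<90)&(g>0)).astype(np.uint8)
lo=cv2.morphologyEx(lo,cv2.MORPH_CLOSE,np.ones((5,5)))
B=np.array([[x,y,z] for x in(-.055,.055) for y in(-.025,.025) for z in(0,.04)])
def cost(v,mask):
    W=R.from_euler("z",v[2]*1).apply(B)+[v[0],v[1],0]
    h=cv2.convexHull((proj(f,W)*16).astype(np.int32)); im=np.zeros(mask.shape,np.uint8); cv2.fillConvexPoly(im,h,1,shift=4)
    return 1-(im&mask).sum()/(im|mask).sum()
for mk in (m.astype(np.uint8),lo):
    s0=np.array([.471,-.329,.046]); r=minimize(cost,s0,args=(mk,),method="Nelder-Mead",options=dict(initial_simplex=s0+np.array([[0,0,0],[.01,0,0],[0,.01,0],[0,0,.1]]),xatol=1e-4)); print(r.x.round(4),r.fun)
T=np.eye(4); Rm=R.from_euler("y",-np.pi/6).as_matrix()
T[:3,:3]=Rm@np.array([[0,1,0],[1,0,0],[0,0,-1.]]); T[:3,3]=np.array([.568,.172,.072])+Rm@[.02,0,.30]
W=T@np.linalg.inv(f["T_tool_cam"]); rv=R.from_matrix(W[:3,:3]).as_rotvec(); q=ik(W[:3,3],rv); print(W[:3,3],q)
movep(W[:3,3],rv); f=wrist(); np.save("wm.npy",f["cam_to_world"]); cv2.imwrite("pics/w2.png",f["img"][:,:,::-1])
print([(d["centre"],d["score"],d["mask"].sum()) for d in silhouettes("wrist","module")],tip_of("wrist","ledge"),tip_of("wrist","module"),get_state()["clock"])
E
```

```text
[ 0.471 -0.329  0.046] 1.0
[ 0.471 -0.329  0.046] 1.0
[0.5431378  0.17304521 0.21946246] [ 0.20070799  0.22693837 -0.38466777  0.75609356 -0.04055864  0.19609073]
[([267.4, 187.4], 0.69, np.int64(6781))] [{'centre': [254.4, 123.3], 'score': 0.61}] [{'centre': [271.4, 190.5], 'score': 0.93}] 5.8583
```

View pics/w2.png

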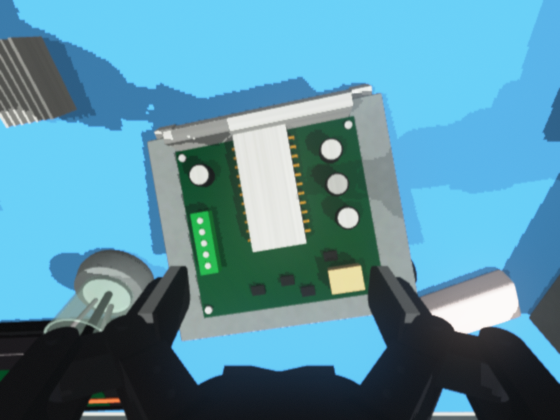

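The plate in the wrist view has upslope corners near (252,252) and (305,244), with the ledge along the top at rows 90–135, so the stand is yawed about 9°. I'll extract those corners sub-pixel from this view and from a second one, then triangulate.

```bash
cat >> h.py <<'E'
def corners(f,mask):
    """two upslope plate corners from line fits to the bright plate"""
    hsv=cv2.cvtColor(f["img"],cv2.COLOR_RGB2HSV)
    b=((hsv[:,:,1]<50)&(hsv[:,:,2]>150)&(cv2.dilate(mask.astype(np.uint8),np.ones((7,7)))>0)).astype(np.uint8)
    b=cv2.morphologyEx(b,cv2.MORPH_OPEN,np.ones((9,9)))
    n,l,st,c=cv2.connectedComponentsWithStats(b); k=1+np.argmax(st[1:,4]); b=(l==k)
    ys,xs=np.where(b); r1=ys.max(); 
    rows=np.arange(r1-75,r1-18); L=[(np.where(b[r])[0].min()-.5,r) for r in rows]; Rr=[(np.where(b[r])[0].max()+.5,r) for r in rows]
    mid=int(np.median(xs[ys>r1-30])); Bt=[(c,np.where(b[:,c])[0].max()+.5) for c in range(mid-15,mid+15)]
    H=[]
    for s in (L,Rr,Bt):
        vx,vy,x,y=cv2.fitLine(np.array(s,np.float32),cv2.DIST_HUBER,0,.01,.01).ravel().astype(float)
        H.append(np.cross([x,y,1],[x+vx*100,y+vy*100,1]))
    p=[np.cross(H[i],H[2]) for i in (0,1)]; top=[np.cross(H[i],[0,1,-(r1-100)]) for i in (0,1)]
    return [v[:2]/v[2] for v in p+top]
E
python3 - <<'E'
from h import *
obs=[]
def look():
    f=wrist(); m=silhouettes("wrist","module")[0]["mask"]; c=corners(f,m); obs.append((f,c)); print(np.round(c,1).tolist()); return f
f=look()
T=np.eye(4); Ry=R.from_euler("zy",[.17,-np.pi/6-.45]).as_matrix()
T[:3,:3]=Ry@np.array([[0,1,0],[1,0,0],[0,0,-1.]]); T[:3,3]=np.array([.568,.172,.085])+Ry@[.03,0.0,.29]
W=T@np.linalg.inv(f["T_tool_cam"]); rv=R.from_matrix(W[:3,:3]).as_rotvec()
print(W[:3,3].round(3),ik(W[:3,3],rv)); movep(W[:3,3],rv)
f=look(); cv2.imwrite("pics/w3.png",f["img"][:,:,::-1])
P=[]
for i in (0,1):
    X,e=tri([ray(g,c[i]) for g,c in obs]); P.append(X); print(X.round(4),np.round(e,4))
d=P[1]-P[0]; print("width",np.linalg.norm(d),"yaw",np.arctan2(-d[0],d[1]))
# lower points on long edges: intersect plate plane
yaw=np.arctan2(-d[0],d[1]); M=R.from_euler("zy",[yaw,-np.pi/6]); n=M.apply([0,0,1]); c0=n@((P[0]+P[1])/2)
for g,c in obs:
    Q=[plane(ray(g,c[i]),n,c0) for i in range(4)]; u=[M.inv().apply(q-(P[0]+P[1])/2).round(4).tolist() for q in Q]; print(u)
print("module origin",((P[0]+P[1])/2+M.apply([-.055,0,-.02])).round(4),get_state()["clock"])
E
```

```text
[[252.2, 252.0], [306.4, 243.4], [234.2, 150.0], [289.6, 150.0]]
[0.495 0.184 0.209] [ 0.37190833 -0.01290233 -0.92517902  0.04724138 -0.27486898  0.14055811]
[[244.9, 221.0], [295.5, 224.5], [237.6, 123.0], [295.5, 123.0]]
[0.6146 0.1468 0.114 ] [0. 0.]
[0.6049 0.1966 0.114 ] [0.0003 0.0003]
width 0.05070039136537239 yaw 0.19213061311173213
[[-0.0009, -0.0249, 0.0], [0.0009, 0.0251, 0.0], [-0.0954, -0.0232, -0.0], [-0.0857, 0.0264, 0.0]]
[[-0.0019, -0.0247, -0.0], [0.002, 0.0254, 0.0], [-0.0974, -0.0228, -0.0], [-0.0961, 0.027, 0.0]]
module origin [0.573  0.1612 0.0697] 6.775
```

Triangulation gives a plate width of 50.7 mm with 0.3 mm residuals. I used the wrong Euler order for the frame, so I'll recompute it, then fit and grasp the sink.

```bash
python3 - <<'E'
from h import *
from scipy.optimize import minimize
f=wrist(); c=corners(f,silhouettes("wrist","module")[0]["mask"]); P=np.array([[.6146,.1468,.114],[.6049,.1966,.114]])
for yaw in (.192,.175):
    M=R.from_euler("ZY",[yaw,-np.pi/6]); n=M.apply([0,0,1]); o=P.mean(0)
    print(yaw,[M.inv().apply(plane(ray(f,p),n,n@o)-o).round(4).tolist() for p in c],(o+M.apply([-.055,0,-.02])).round(4))
yw=.046; Rt=R.from_euler("z",yw)*R.from_euler("x",np.pi)*R.from_euler("z",np.pi)
movep([.471,-.329,.2],Rt.as_rotvec())
f=wrist(); ms=silhouettes("wrist","sink"); e=proj(f,[.471,-.329,.02])[0]
d=min(ms,key=lambda d:np.hypot(*(np.array(d["centre"])-e))); print("expected",e,"got",d["centre"]); m=d["mask"].astype(np.uint8)
B=np.array([[x,y,z] for x in(-.055,.055) for y in(-.025,.025) for z in(0,.04)])
def cost(v):
    W=R.from_euler("z",v[2]).apply(B)+[v[0],v[1],0]
    h=cv2.convexHull((proj(f,W)*16).astype(np.int32)); im=np.zeros(m.shape,np.uint8); cv2.fillConvexPoly(im,h,1,shift=4)
    return 1-(im&m).sum()/(im|m).sum()
s0=np.array([.471,-.329,yw]); r=minimize(cost,s0,method="Nelder-Mead",options=dict(initial_simplex=s0+np.array([[0,0,0],[.01,0,0],[0,.01,0],[0,0,.1]]),xatol=1e-4)); print(r.x.round(4),r.fun,get_state()["clock"])
np.save("sink.npy",r.x)
E
```

```text
0.192 [[-0.0001, -0.0252, 0.0], [-0.0004, 0.0253, -0.0], [-0.0957, -0.0261, -0.0], [-0.0965, 0.0243, 0.0]] [0.5728 0.1645 0.0692]
0.175 [[0.0001, -0.0251, 0.0], [-0.0007, 0.0252, 0.0], [-0.0953, -0.0274, 0.0], [-0.0968, 0.0229, -0.0]] [0.5727 0.1651 0.0692]
expected [278.45312266 184.39664694] got [276.5, 180.4]
[ 0.4683 -0.3308  0.0407] 0.10839345416153445 8.8333
```

```bash
python3 - <<'E'
from h import *
x,y,yw=np.load("sink.npy"); Rt=R.from_euler("z",yw)*R.from_euler("x",np.pi)*R.from_euler("z",np.pi); rv=Rt.as_rotvec()
movep([x,y,.09],rv); print(move_l([x,y,.008],.08,until_force=8),get_state()["position"])
grab(40); s=get_state(); print(s["finger_gap"],s["grasp_force"],s["contact_force"])
move_l([x,y,.10],.12); s=get_state(); print(s["finger_gap"],s["grasp_force"],s["contact_force"],s["clock"])
move_l([x,y,.25],.25)
M=R.from_euler("ZY",[.198,-np.pi/6]); Rp=M*R.from_euler("x",np.pi)*R.from_euler("z",np.pi)
o=np.array([.5728,.1643,.0692])
for dx,dz in ((.055,.11),(.055,.04),(0,.04)): print(ik(o+M.apply([dx,0,dz]),Rp.as_rotvec()))
f=grab_frame("side"); cv2.imwrite("pics/s4.png",cv2.resize(f["img"][80:330,150:450,::-1],None,fx=2,fy=2))
E
```

```text
False [ 0.46871096 -0.33112873  0.0085176 ]
0.5784240528517808 43.521578907966614 [-0.75300326  1.78213201  5.11752383]
0.5837944255005295 42.606364488601685 [-0.34506977  0.20927149 -3.82240396] 11.8667
[ 0.13985063  0.11613735 -0.74404594  0.18774644  0.02906239 -0.05037302]
[ 0.14421266  0.2720952  -0.74308189  0.0326469   0.02688394 -0.04659243]
[ 0.13809667  0.2522456  -0.88323808 -0.08750909  0.02993823 -0.05189331]
```

View pics/s4.png

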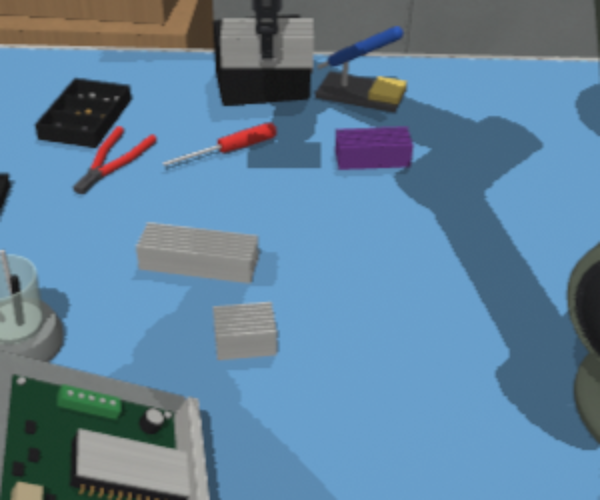

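Sink held: grip 43 N and the gap fits a 50 mm width. The side view shows it lifted at (265,45), with the other sinks and the screwdriver undisturbed. Next, move to the plate, 58 mm upslope, and lower it to contact.

```bash
cat >> h.py <<'E'
M=R.from_euler("ZY",[.198,-np.pi/6]); Rp=(M*R.from_euler("x",np.pi)*R.from_euler("z",np.pi)).as_rotvec()
o=np.array([.5728,.1643,.0692])
W=lambda x,y,z:o+M.apply([x,y,z])
def st():
    s=get_state(); return M.inv().apply(s["position"]-o), M.inv().apply(s["contact_force"]), M.inv().apply(s["wrist_torque"]), s["clock"]
E
python3 - <<'E'
from h import *
movep(W(.058,0,.11),Rp); print(*[np.round(v,4) for v in st()])
move_l(W(.058,0,.04),.12); sleep(.2); a=st(); print(*[np.round(v,4) for v in a])
print(move_l(W(.058,0,.022),.02,until_force=4)); sleep(.3)
b=st(); print(*[np.round(v,4) for v in b],"dF",(b[1]-a[1]).round(2),"dT",(b[2]-a[2]).round(3))
np.save("f0.npy",a[1])
f=grab_frame("side"); cv2.imwrite("pics/s5.png",cv2.resize(f["img"][200:400,110:360,::-1],None,fx=3,fy=3))
E
```

```text
[ 0.0586 -0.0009  0.11  ] [-1.4458  0.4138 -1.6476] [-0.0557  0.8264  0.0026] 14.5
[ 0.0587 -0.      0.0407] [-1.623   0.5289 -2.5674] [ 0.0338  0.7812 -0.0209] 15.4333
True
[0.0574 0.     0.0279] [ 2.1461 -0.6901  5.4483] [-0.04   -0.0814 -0.0043] 16.3583 dF [ 3.77 -1.22  8.02] dT [-0.074 -0.863  0.017]
```

View pics/s5.png

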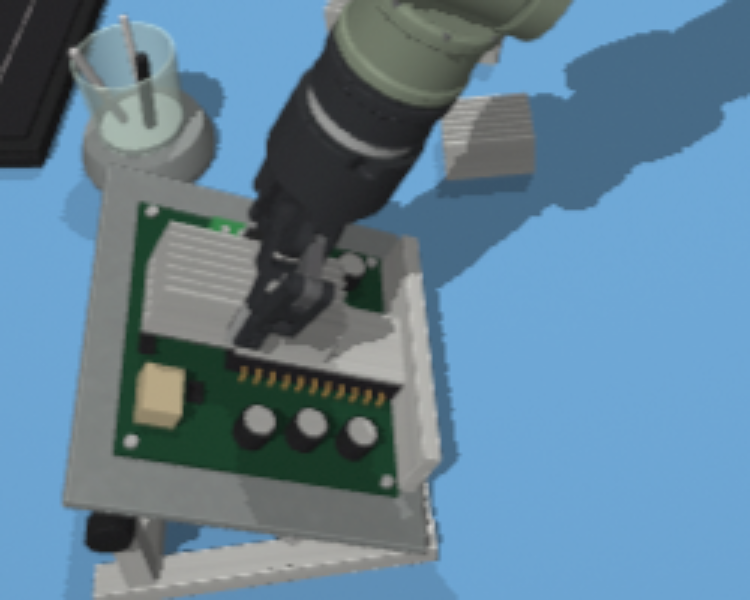

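The sink lies on the plate about 57 mm up the slope, square and flat; contact came at 27.9 mm against the expected 28.5. Now slide it down in short steps, watching the normal force.

```bash
python3 - <<'E'
from h import *
f0=np.load("f0.npy"); p,F,_,_=st(); z=p[2]-.0005; x=.0574
fx=[]
while x>-.012:
    x-=.008 if x>.012 else .002
    move_l(W(x,0,z),.05); p,F,T,t=st(); d=F-f0; print(round(x,4),round(z,4),p.round(4),d.round(1),round(t,1))
    z+= -.0006 if d[2]<3 else (.0005 if d[2]>9 else 0)
    if d[2]>40: print("press"); break
    if x<.012 and d[0]>np.mean(fx)+8: print("stop"); break
    fx.append(d[0]); fx=fx[-4:]
E
```

```text
0.0494 0.0274 [ 0.0508 -0.      0.0279] [ 4.8 -1.   9.5] 16.7
0.0414 0.0279 [0.0398 0.     0.028 ] [ 1.8 -1.6 10.7] 17.0
0.0334 0.0284 [0.0297 0.0001 0.0282] [-2.6 -0.2  9.9] 17.3
0.0254 0.0289 [0.023  0.0001 0.0285] [-0.1 -0.4  0.1] 17.6
0.0174 0.0283 [0.0164 0.     0.0283] [-1.5 -0.7  3.4] 17.9
0.0094 0.0283 [0.0079 0.0001 0.0283] [-2.2 -0.7  4.8] 18.2
0.0074 0.0283 [0.0072 0.     0.0283] [-2.  -0.1  2.9] 18.5
0.0054 0.0277 [0.007 0.    0.028] [ 2.2 -0.4  5.5] 18.7
0.0034 0.0277 [ 0.0048 -0.0001  0.0279] [ 3.6 -1.5  7. ] 19.0
0.0014 0.0277 [ 0.0024 -0.0001  0.0279] [ 4.5 -0.7  8.4] 19.2
-0.0006 0.0277 [ 0.0002 -0.      0.0279] [ 4.2 -0.6  8.5] 19.5
-0.0026 0.0277 [ 0.0002 -0.      0.0279] [8.2 0.8 4.1] 19.7
-0.0046 0.0277 [0.0002 0.     0.028 ] [12.   0.9  2.2] 20.0
-0.0066 0.0271 [0.0002 0.     0.028 ] [13.9  0.  10.4] 20.2
-0.0086 0.0276 [ 0.0002 -0.      0.0284] [16.2  1.1  3.6] 20.5
-0.0106 0.0276 [ 0.0001 -0.      0.0286] [18.3  0.6  1.7] 20.7
-0.0126 0.027 [ 0.0002 -0.      0.0285] [19.9  2.  10.2] 21.0
```

It stopped at x ≈ 0.0002 against the ledge. Relax the push, release, back off and check.

```bash
python3 - <<'E'
from h import *
f0=np.load("f0.npy")
move_l(W(-.0015,0,.0277),.03); sleep(.2); p,F,_,_=st(); print(p.round(4),(F-f0).round(1))
let_go(); sleep(.2); move_l(W(0,0,.05),.05); move_l(W(0,0,.14),.15); sleep(.2)
f=wrist(); cv2.imwrite("pics/w6.png",f["img"][:,:,::-1])
C=np.array([[x,y,z] for z in (.02,.06) for x,y in((-.055,-.025),(-.055,.025),(.055,.025),(.055,-.025))]); print(proj(f,o+M.apply(C)).round(0).tolist(),get_state()["clock"])
E
```

```text
[ 0.0002 -0.      0.0279] [7.7 0.1 6.9]
[[249.0, 140.0], [310.0, 140.0], [306.0, 260.0], [253.0, 260.0], [244.0, 146.0], [315.0, 146.0], [311.0, 283.0], [249.0, 283.0]] 23.9333
```

View pics/w6.png

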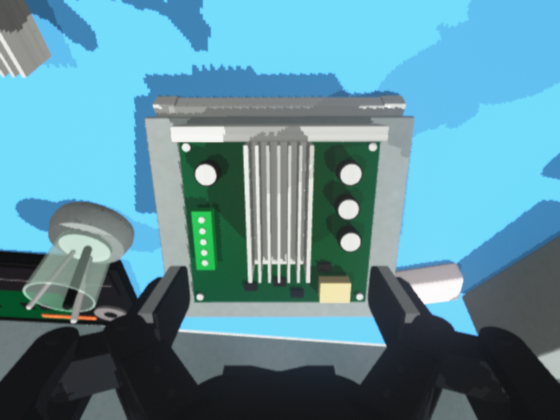

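The sink's fin tops run from (244,146)/(314,146) to (248,283)/(311,283), which matches the predicted home outline to about 1 px. It is flush, against the ledge and released.

```bash
python3 -c "
from cell import *
print(sign_off())"
```

```text
the job is handed in; nothing more can be done
None
```

I set the 110 mm heat sink flat on the plate about 57 mm too far up the slope, slid it down to the ledge, released it there and handed the job in; the last picture shows it within about 1 px of the home outline.

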